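# Lay the pipette canister down in its tray

### The arm

A 7-joint arm with a two-finger parallel gripper is mounted at the origin on the work surface. World frame = base frame: x ahead of the robot, y to its left, z up, the work surface at z = 0. Lengths are in m, angles in rad, forces in N, time in s.
With the tool pointing down it reaches from about 0.35 to 0.9 m from the base axis. Payload 8.1 kg.
Tool frame: the origin (TCP) lies midway between the tips of the shut fingers; the grasp point (between the pads) lies 19 mm behind it; x points along the fingers, z is the direction in which the jaws open and shut, and the axes are right-handed (so a half turn about x gives the same grasp; the last joint's range is limited). The gripper opens to 92 mm and grips with 3 to 60 N. Pads are 19 mm wide; open, the fingers measure 130 mm over their backs; the gripper's body (75 mm by 190 mm) begins 47 mm behind the grasp point.
Start: joints at [1.103, 0.434, 0.025, 1.573, -0.012, 1.134, -0.075], TCP at [0.223, -0.584, 0.227] pointing down, gripper open.
Joint ranges: [-2.62, 2.62], [-0.44, 2.09], [-1.27, 1.32], [0.08, 2.57], [-1.32, 4.46], [0.12, 2], [-2.74, 2.74]. Speed limits (rad/s): [2.22, 2.22, 3.01, 3.01, 3.14, 3.14, 3.14].

### API

Orientations are given as a rotation vector (axis times angle).
In Python, from cell import arm, optics, finder gives the robot as it stands.
- The arm moves only by the tool send_rows, never from a script. Its argument "rows" is a list that holds one entry, the list of rows, each a list of 7 numbers: the shift along the tool's x, y, z in mm, then the turn, a rotation vector about the tool's x, y, z in degrees, then the opening in per cent of the stroke, from 0 (shut) to 100 (fully open). A call has exactly 8 rows; each row is the pose to reach, as a shift and turn from the pose commanded when the call began, along the tool's axes at that moment; what a row does not reach only later rows make up. A row lasts 1/10 s, in which the tool goes at most 50 mm and 8.59 degrees, less where a joint would pass 70% of its speed; a pose out of reach is approached as far as the arm can. A call with a gripper value outside its range is refused whole. The fingers move at their own pace and stop on an object; "grip_force" is the grip in N (left out, the last holds). Time passes only in rows, so rows that repeat a pose let the fingers close, or fill a call up. It gives the time, the measured TCP pose, the force and the opening at its end, in the units of the state.
- arm.observe(): the state, without advancing time (a new reading comes with each control period).
- optics.get_image(name): name is "scene" or "side" or "wrist"; returns (picture, depth): 384x512x3 uint8, red, green, blue; 384x512 float32, m along the optical axis (not along the pixel's ray), 0 where there is no reading.
- optics.get_calibration(name): a dict with "camera_matrix" (3x3 intrinsics, pixels), "position" and "orientation" of the camera in the world; the wrist camera has in their place "T_tool_cam" (4x4, takes a point from camera to tool coordinates, whose origin is the TCP and whose axes are the tool frame's). Camera axes: x right, y up, looking along -z (the intrinsics and any distortion apply to the point x, -y, -z); pixel columns grow to the right and rows downward; lengths in m; the calibration is good to about 2 mm. A picture is of the moment at which its call begins: read the wrist's pose just before it. get_calibration takes no time and is no camera call.
- arm.sign_off(): hands the job in, once; it reports no verdict.
Trained networks look in the newest picture that a camera, given by its name, has taken for a name from the list of things; names that differ only in an ending like _2 or _b are one class to them, and where a whole thing is asked for, a point or a joint stands for the part that bears it (a point fixed in the world has none). Each returns a list of dicts, best first, with "confidence" (0 to 1); they miss things now and then, are a little off and sometimes report something else, mostly with a low value. They report only what shows in the picture. A call takes as long as a camera call.
- finder.search_frame(camera, thing): "bbox" ([left, top, width, height] in pixels, round what is visible of it).
- finder.regions_of(camera, thing): "region" (384x512 bool, what is visible of it) and "bbox" ([left, top, width, height] in pixels, round what is visible of it).
- finder.place_of(camera, thing): "xy" ([column, row] in pixels: a listed point, or the origin of a listed thing).
The state is a dict: "clock": time; "joints": joint angles; "dq": joint speeds; "joint_efforts": joint torques, N m; "position": TCP position; "ee_rot": TCP orientation; "force": force on the tool from outside, world axes, zero at the start; "ft_torque": the same for the moment, N m; "width": opening from 0.0 (shut) to 1.0 (fully open).
Only numpy, scipy, OpenCV 4.12 (cv2) and the standard library are available. Lean on these libraries where they do the work, as an engineer would, in place of code of your own. Each camera call takes 0.05 s, during which the arm holds its last target.

### The job

Using only the fingers to push and steer it, tip the tall open square metal canister over, away from the tray's upright end stop, so that it comes down gently onto its side on the tray's rubber pad: keep control of it all the way down, do not let it drop. Then push it along the pad until its closed end is against the end stop, and move clear. Do not lift or carry the canister, and leave everything else on the bench where it stands.

Things in the scene. Friction and masses are not known exactly. Their poses are not given: they have to be found in the camera images.
- canister: Loose empty square canister of bare aluminium, 56 x 56 mm outside, 200 mm tall, walls and floor 3 mm, 0.2 to 0.42 kg. Origin: centre of the underside of its closed floor; z axis from floor to open mouth (up at the start). It starts upright on the bench in the tray's pocket, 2 to 6 mm from the step, its sides within 3 degrees of parallel to the tray's.
- mouth (a point): Centre of the canister's open end (50 x 50 mm inside), in the plane of the rim, 200 mm from the canister's origin along its z axis; axes as the canister's.
- tray: White plastic tray fixed to the bench, 225 x 100 mm. Origin: on the bench (z = 0) at the middle of the step, where pad ends and pocket begins; x axis along the tray to the end stop (roughly world +y, within 0.45 rad), y across, z up. Pocket: x 0 to 70 mm, floor is the bare bench. Side rails 6 mm thick, 21 mm high, inner faces at y = +-44 mm.
- pad (a point): Centre of the top of the tray's black rubber pad, 15 mm above the bench; pad 140 mm long (tray x -140 to 0 mm), 84 mm wide. The canister tips over the pad's 15 mm step edge (tray x = 0) and comes to lie with its floor somewhere at tray x = 15 to 60 mm and its mouth past or near the pad's far end.
- end_stop (a point): Middle of the face of the upright end stop, a fixed plate across the tray 15 mm thick, 55 mm high; face at tray x = +70 mm, point 35 mm above the bench. Pushed home, the lying canister has its floor against this face and bridges the pocket.
- cassette: Bystander, to be left alone: white vial cassette 38 x 115 x 90 mm high with six black caps. Origin at the centre of its underside.
- reagent: Bystander, to be left alone: amber round bottle, 60 mm across, 130 mm high. Origin at the centre of its underside.
- beaker: Bystander, to be left alone: round steel beaker, 68 mm across, 85 mm high. Origin at the centre of its underside.
- jar: Bystander, to be left alone: white round jar, 52 mm across, 60 mm high. Origin at the centre of its underside.
- mouse: Bystander, to be left alone: black computer mouse, about 100 x 58 x 32 mm. Origin at the centre of its underside.
- timer: Bystander, to be left alone: grey bench timer, 30 x 70 x 65 mm high. Origin at the centre of its underside.

How it is judged:
On the way:
1. the canister has come down on its side on the pad, mouth away from the end stop (angle between canister's own z axis and vertical between 1.48 and 1.66 rad and height (world z) of canister between 0.036 and 0.05 m and x of mouth in the frame of tray below -0.1 m), for 0.2 s.
At the end, for the whole second after the job is handed in: The canister lies flat on the pad (within about 5 degrees of level), mouth away from the end stop, its closed end within 5 mm of the end stop, along the tray within 0.12 rad and 25 mm of its middle line, and at rest (all of step 1 and x of canister in the frame of tray above 0.065 m and angle between the z axis of canister and the x axis of tray, either way round below 0.12 rad and y of canister in the frame of tray between -0.025 and 0.025 m and linear speed of canister below 0.02 m/s); the robot touches nothing.
It fails at once if the canister falls or is flung (turns faster than 3 rad/s) (angular speed of canister above 3 rad/s).
It fails at once if the canister is lifted or carried off the bench or tray (height (world z) of canister above 0.07 m or height (world z) of mouth above 0.23 m or (angle between canister's own z axis and vertical below 0.35 rad and height (world z) of canister above 0.03 m)).
It fails at once if a bystander is disturbed (moved over 25 mm) (distance of any of cassette, reagent, beaker, jar, mouse, timer from where it was at the start of the episode above 0.025 m).
It also fails if it takes over 58 s, if anything falls off the work surface, if the arm or the gripper's body presses on something with over 40 N, if the wrist force passes 120 N, or if a joint passes its speed limit or range.

## Working session

There is one attempt and no reset: what is moved stays moved. The work goes in short steps, Python scripts to look and compute and a tool call to move; the robot and the scene stay as the last step left them, time stands still between calls to the robot, and variables do not carry over. Pictures are saved under pics/ and viewed, and the job is handed in when it is done.

Besides the shell and the picture viewer there is one more tool, called in YAML: its name, and indented under it one key for each argument. send_rows: Moves the arm, as the interface text tells. Its arguments: {"type":"object","properties":{"rows":{"type":"array"},"grip_force":{"type":"number"}},"required":["rows"]}

```bash
ls; mkdir -p pics; python3 - <<'E'
from cell import arm, optics, finder
import cv2,numpy as np
print(arm.observe())
for n in ["scene","side"]:
    p,d=optics.get_image(n); cv2.imwrite(f"pics/{n}0.png",p[:,:,::-1]); np.save(f"pics/{n}0.npy",d)
    print(n,optics.get_calibration(n))
    for t in ["canister","tray"]:
        print(t,[(r["confidence"],r["bbox"]) for r in finder.search_frame(n,t)][:2])
E
```

```text
pics
{'clock': 0.0, 'joints': array([ 1.10341002,  0.43523374,  0.02500387,  1.57413832, -0.01159942,
        1.13399193, -0.07513654]), 'dq': array([-5.05723116e-05,  1.41371406e-03,  7.46990068e-04,  3.94522627e-04,
        7.69291151e-05, -1.21195723e-03, -2.66471951e-04]), 'joint_efforts': array([ 1.96564863e-03, -6.67851591e+01,  9.85987298e-01, -3.14454424e+01,
       -6.05346495e-02,  4.29122290e-02,  1.21552316e-04]), 'position': array([ 0.22270605, -0.58340505,  0.22592271]), 'ee_rot': array([ 0.93736949,  1.36139096, -0.93607251]), 'force': array([-0.15358723, -0.02111989,  0.41853862]), 'ft_torque': array([0.03029596, 0.0294813 , 0.00811364]), 'width': 0.9988874809011836}
scene {'camera_matrix': array([[422.93784431,   0.        , 254.59232175],
       [  0.        , 422.93784431, 187.27266499],
       [  0.        ,   0.        ,   1.        ]]), 'position': array([1.29926226, 0.22327989, 1.10828045]), 'orientation': array([0.46718096, 0.6060452 , 1.8078417 ])}
canister [(0.82, [287.4, 167.1, 29.3, 61.3]), (0.59, [247.7, 180.3, 73.9, 55.4])]
tray [(0.87, [245.0, 178.8, 80.1, 56.9]), (0.18, [232.2, 211.1, 39.9, 41.7])]
side {'camera_matrix': array([[467.16892413,   0.        , 250.02384546],
       [  0.        , 467.16892413, 189.84693575],
       [  0.        ,   0.        ,   1.        ]]), 'position': array([-0.05874178,  0.69634866,  1.02502496]), 'orientation': array([ 0.3916047 , -0.96765855, -2.23399524])}
canister [(0.6, [207.8, 198.2, 38.9, 69.6])]
tray [(0.64, [201.5, 222.5, 88.8, 61.7])]
```

View pics/scene0.png

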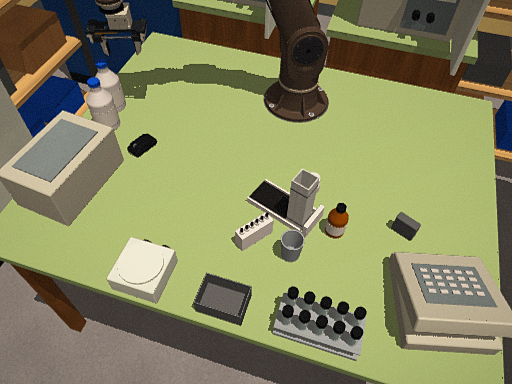

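View pics/side0.png

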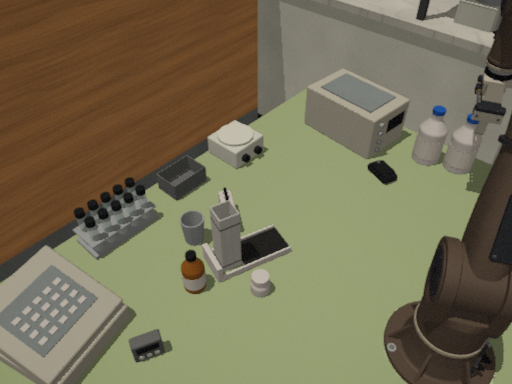

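The scene picture shows the canister at about (303,200), standing at the end-stop end of the tray, with the pad at (270,195). The cassette (253,231) and beaker (291,246) stand on the +x side and the reagent bottle (337,220) beyond the stop. The side view shows the jar at (260,284) on the robot side. Next I measure positions from depth.

```bash
cat > h.py <<'E'
import numpy as np,cv2
from scipy.spatial.transform import Rotation as R
from cell import arm,optics,finder
def cloud(n,d):
    c=optics.get_calibration(n);K=c["camera_matrix"]
    v,u=np.mgrid[:384,:512]
    P=np.stack([(u-K[0,2])/K[0,0]*d,-(v-K[1,2])/K[1,1]*d,-d],-1)
    return P@R.from_rotvec(c["orientation"]).as_matrix().T+c["position"]
def proj(n,X):
    c=optics.get_calibration(n);K=c["camera_matrix"]
    p=(np.atleast_2d(X)-c["position"])@R.from_rotvec(c["orientation"]).as_matrix()
    return np.c_[K[0,2]+K[0,0]*p[:,0]/-p[:,2],K[1,2]-K[1,1]*p[:,1]/-p[:,2]]
E
python3 - <<'E'
from h import *
W={}
for n in ["scene","side"]:
    p=cv2.imread(f"pics/{n}0.png");d=np.load(f"pics/{n}0.npy");P=cloud(n,d)
    bx=(265,165,335,240) if n=="scene" else (195,190,300,280)
    bx=(240,165,330,240) if n=="scene" else bx
    sl=(slice(bx[1],bx[3]),slice(bx[0],bx[2]))
    Q=P[sl].reshape(-1,3);C=p[sl].reshape(-1,3).max(1)
    dark=(C<50)&(abs(Q[:,2]-.015)<.012)
    print(n,"pad",dark.sum(),Q[dark].mean(0),cv2.minAreaRect(Q[dark][:,:2].astype(np.float32)))
    top=(abs(Q[:,2]-.2)<.012)
    print("rim",top.sum(),Q[top].mean(0),cv2.minAreaRect(Q[top][:,:2].astype(np.float32)))
    es=(abs(Q[:,2]-.055)<.004)&(C>150)
    print("stop top",es.sum(),cv2.minAreaRect(Q[es][:,:2].astype(np.float32)))
    tab=(abs(Q[:,2])<.01);print("table z",np.median(Q[tab][:,2]))
    # zoom
    cv2.imwrite(f"pics/{n}z.png",cv2.resize(p[bx[1]-10:bx[3]+10,bx[0]-10:bx[2]+10],None,fx=6,fy=6,interpolation=2))
E
```

```text
scene pad 756 [0.51037498 0.04907402 0.01360694] ((0.5254132151603699, 0.07895547151565552), (0.19699709117412567, 0.09180037677288055), 66.3254165649414)
rim 184 [0.55245786 0.14813185 0.19536878] ((0.5505090355873108, 0.14774847030639648), (0.05670810490846634, 0.059578072279691696), 71.5151596069336)
stop top 168 ((0.5761674046516418, 0.16089071333408356), (0.15563714504241943, 0.3358374536037445), 68.42587280273438)
table z -0.0013491413205946046
side pad 935 [0.5060133  0.05252769 0.0163255 ] ((0.5092746019363403, 0.05412854999303818), (0.13855774700641632, 0.0807117372751236), 70.94789123535156)
rim 272 [0.54533991 0.14698006 0.19634229] ((0.5457329154014587, 0.1464221477508545), (0.0582209974527359, 0.06040198728442192), 71.77552032470703)
stop top 174 ((0.5720676183700562, 0.1344447135925293), (0.11621851474046707, 0.33083975315093994), 68.77347564697266)
table z 0.0013898354022851
```

```bash
python3 - <<'E'
from h import *
for n in ["scene","side"]:
    p,d=optics.get_image(n);P=cloud(n,d)
    for t in ["pad","end_stop","tray","canister","mouth"]:
        print(n,t,[(r["confidence"],r["xy"],P[int(r["xy"][1]),int(r["xy"][0])].round(3)) for r in finder.place_of(n,t)[:1]])
    for t in ["cassette","reagent","beaker","jar","mouse","timer"]:
        for r in finder.regions_of(n,t)[:1]:
            Q=P[r["region"]];m=Q[Q[:,2]>.01]; print(n,t,r["confidence"],np.percentile(m,[5,50,95],axis=0).round(3).tolist())
E
```

```text
scene pad [(0.71, [270.0, 198.6], array([0.507, 0.043, 0.01 ]))]
scene end_stop [(0.87, [313.1, 218.7], array([0.568, 0.194, 0.051]))]
scene tray [(0.64, [291.5, 211.9], array([0.571, 0.125, 0.061]))]
scene canister [(0.85, [296.2, 219.3], array([0.579, 0.145, 0.038]))]
scene mouth [(0.84, [304.6, 178.6], array([0.521, 0.141, 0.167]))]
scene cassette 0.98 [[0.624, -0.001, 0.016], [0.671, 0.039, 0.066], [0.711, 0.076, 0.087]]
scene reagent 0.61 [[0.555, 0.238, 0.018], [0.575, 0.262, 0.081], [0.587, 0.287, 0.129]]
scene beaker 0.8 [[0.65, 0.129, 0.017], [0.669, 0.156, 0.056], [0.71, 0.182, 0.084]]
scene jar 0.59 [[0.463, -0.005, 0.011], [0.528, 0.067, 0.015], [0.599, 0.203, 0.054]]
scene mouse 0.84 [[0.395, -0.481, 0.013], [0.439, -0.448, 0.027], [0.475, -0.421, 0.033]]
scene timer 0.79 [[0.483, 0.433, 0.015], [0.504, 0.463, 0.054], [0.52, 0.491, 0.066]]
side pad [(0.59, [260.8, 246.7], array([0.508, 0.056, 0.015]))]
side end_stop [(0.98, [218.7, 255.9], array([0.555, 0.173, 0.042]))]
side tray [(0.82, [236.8, 257.3], array([0.517, 0.143, 0.038]))]
side canister [(0.72, [229.4, 261.6], array([0.524, 0.162, 0.032]))]
side mouth [(0.95, [223.7, 209.3], array([0.568, 0.131, 0.177]))]
side cassette 0.6 [[0.652, -0.003, 0.068], [0.677, 0.019, 0.073], [0.703, 0.04, 0.092]]
side reagent 0.69 [[0.524, 0.25, 0.02], [0.538, 0.273, 0.081], [0.56, 0.291, 0.131]]
side beaker 0.68 [[0.644, 0.125, 0.019], [0.669, 0.156, 0.061], [0.704, 0.184, 0.087]]
side jar 0.81 [[0.393, 0.142, 0.015], [0.409, 0.167, 0.056], [0.432, 0.181, 0.063]]
side mouse 0.7 [[0.379, -0.472, 0.014], [0.417, -0.442, 0.029], [0.463, -0.419, 0.036]]
side timer 0.57 [[0.466, 0.439, 0.017], [0.484, 0.468, 0.061], [0.506, 0.497, 0.068]]
```

```bash
cat >> h.py <<'E'
yaw=np.deg2rad(71.4)
u=np.array([np.cos(yaw),np.sin(yaw),0]);n=np.array([-u[1],u[0],0]);Z=np.array([0,0,1.])
def toolR(phi,yawoff=0,sgn=1):
    # phi (deg) tilt of the pointing direction from down toward +u ; z tool = sgn*n
    f=np.deg2rad(phi);Rz=R.from_euler('z',yawoff,degrees=True).as_matrix()
    x=-Z*np.cos(f)+u*np.sin(f);z=sgn*n
    return Rz@np.c_[x,np.cross(z,x),z]
def delta(p,Rt,s=None):
    s=s or arm.observe();R0=R.from_rotvec(s["ee_rot"]).as_matrix()
    return (R0.T@(np.array(p)-s["position"])*1000).round(1), np.rad2deg(R.from_matrix(R0.T@Rt).as_rotvec()).round(2)
E
python3 - <<'E'
from h import *
s=arm.observe();print(R.from_rotvec(s["ee_rot"]).as_matrix().round(3))
for g in (1,-1): print(g,delta([.548,.147,.34],toolR(0,0,g)))
E
```

```text
[[ 0.     0.934  0.357]
 [-0.     0.357 -0.934]
 [-1.     0.     0.   ]]
1 (array([-113.3,  564.4, -566.9]), array([129.5,  -0. ,  -0. ]))
-1 (array([-113.3,  564.4, -566.9]), array([-50.5,   0. ,  -0. ]))
```

View pics/sidez.png

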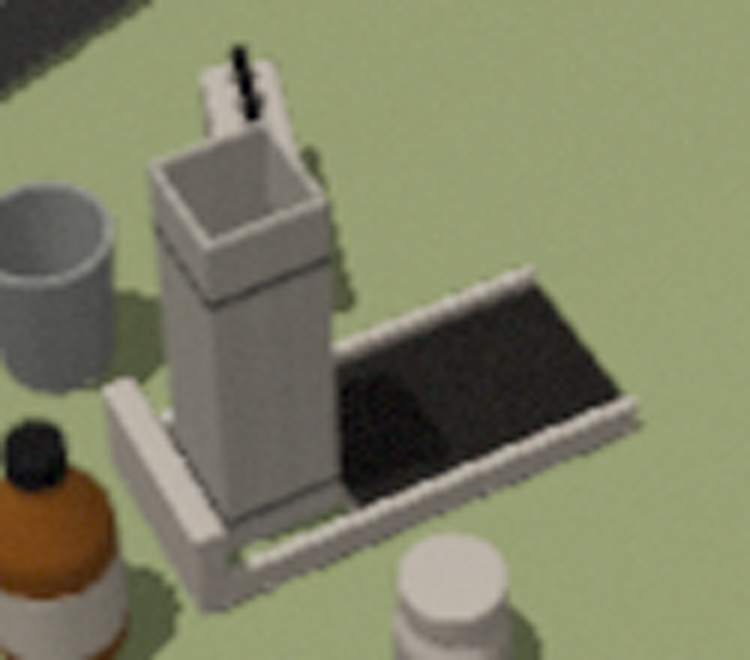

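The zoomed side view shows the canister standing against the step. The mouth is open and the rail on the jar side is clear. I move up and over, turning the tool so the jaws open across the tray.

send_rows:
  rows:
    - [[-30, 20, -20, -6, 0, 0, 60], [-60, 45, -45, -13, 0, 0, 30], [-90, 70, -70, -20, 0, 0, 0], [-113, 100, -100, -27, 0, 0, 0], [-113, 135, -135, -34, 0, 0, 0], [-113, 170, -170, -41, 0, 0, 0], [-113, 205, -205, -47, 0, 0, 0], [-113, 240, -240, -50.5, 0, 0, 0]]

```text
clock: 2.3
position: [0.3619, -0.2722, 0.34]
ee_rot: [0.251, 1.555, -0.252]
force: [1.1, -0.3, 0.4]
width: 0.354
```

```bash
python3 - <<'E'
from h import *
s=arm.observe();print(s["clock"],s["position"],s["joints"].round(2),s["width"])
print(delta(np.array([.548,.147,.32])-.05*u,toolR(0,0,-1)))
E
```

```text
2.3 [ 0.36194614 -0.27219138  0.34004737] [ 0.81  0.09 -0.31  1.76  0.03  1.29  0.17] 0.3539010554112624
(array([ 19.8, 406.5,  44.2]), array([0.22, 0.05, 0.03]))
```

send_rows:
  rows:
    - [[3, 48, 5, 0, 0, 0, 0], [6, 96, 11, 0, 0, 0, 0], [9, 145, 16, 0, 0, 0, 0], [12, 194, 22, 0, 0, 0, 0], [15, 243, 28, 0, 0, 0, 0], [17, 292, 34, 0, 0, 0, 0], [19, 340, 39, 0, 0, 0, 0], [20, 375, 44, 0, 0, 0, 0]]

```text
clock: 3.1
position: [0.5234, 0.0706, 0.3197]
ee_rot: [0.254, 1.556, -0.252]
force: [0.0, -0.6, -0.1]
width: 0.007
```

```bash
python3 - <<'E'
from h import *
s=arm.observe();print(s["clock"],s["position"],s["joints"].round(2),s["width"])
p,d=optics.get_image("wrist");cv2.imwrite("pics/w1.png",p[:,:,::-1]);np.save("pics/w1.npy",d)
c=optics.get_calibration("wrist");print(c)
T=c["T_tool_cam"];K=c["camera_matrix"];v,uu=np.mgrid[:384,:512]
P=np.stack([(uu-K[0,2])/K[0,0]*d,-(v-K[1,2])/K[1,1]*d,-d],-1)@T[:3,:3].T+T[:3,3]
P=P@R.from_rotvec(s["ee_rot"]).as_matrix().T+s["position"]
np.save("pics/w1P.npy",P)
m=(d>0)&(abs(P[...,2]-.2)<.008);Q=P[m];print(m.sum(),Q.mean(0),cv2.minAreaRect(Q[:,:2].astype(np.float32)))
p,d=optics.get_image("side");cv2.imwrite("pics/s1.png",p[:,:,::-1])
E
```

```text
3.1 [0.5233887  0.07062972 0.31974285] [ 0.24  0.27 -0.61  1.62  0.16  1.29 -0.71] 0.007103521543929104
{'camera_matrix': array([[285.08309877,   0.        , 255.72939924],
       [  0.        , 285.08309877, 192.02556659],
       [  0.        ,   0.        ,   1.        ]]), 'T_tool_cam': array([[-9.52854982e-05,  2.64538015e-01, -9.64375254e-01,
        -1.58458212e-01],
       [-6.45466511e-04,  9.64375041e-01,  2.64538020e-01,
         7.21754183e-02],
       [ 9.99999787e-01,  6.47678567e-04,  7.88594731e-05,
        -5.89415993e-05],
       [ 0.00000000e+00,  0.00000000e+00,  0.00000000e+00,
         1.00000000e+00]])}
902 [0.54817738 0.1485019  0.19998809] ((0.547447681427002, 0.14744782447814941), (0.05558837950229645, 0.05608784034848213), 71.38046264648438)
```

View pics/w1.png

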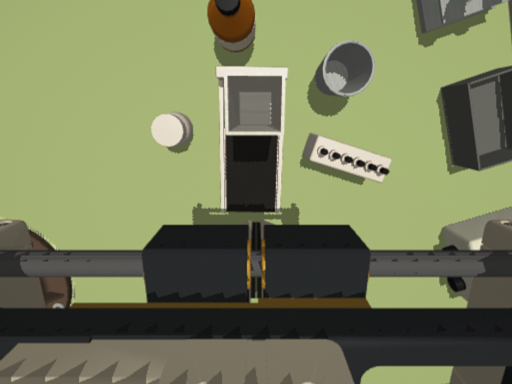

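View pics/s1.png

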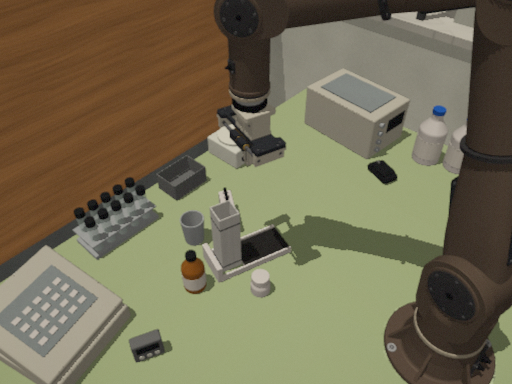

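```bash
python3 - <<'E'
from h import *
d=np.load("pics/w1.npy");P=np.load("pics/w1P.npy");s=arm.observe()
L=(P-s["position"])@R.from_rotvec(s["ee_rot"]).as_matrix()*1000
for (c,r) in [(200,230),(150,240),(200,265),(200,295),(230,265),(250,265),(256,230),(256,260),(256,290),(310,265),(365,265),(256,215),(215,215),(100,265),(365,300),(290,215)]:
    print((c,r),d[r,c].round(3),L[r,c].round(0))
c=optics.get_calibration("wrist");T=np.linalg.inv(c["T_tool_cam"]);K=c["camera_matrix"]
for X in [(0,0,0),(-.019,0,0),(0,0,.019),(0,.01,0),(-.047,0,0)]:
    q=T[:3,:3]@X+T[:3,3];print(X,K[0,2]+K[0,0]*q[0]/-q[2],K[1,2]-K[1,1]*q[1]/-q[2])
# tray geometry from wrist image
p=cv2.imread("pics/w1.png").max(2)
m=(p<60)&(abs(P[...,2]-.015)<.006)&(np.mgrid[:384,:512][0]<212);
print("pad",m.sum(),cv2.minAreaRect(P[m][:,:2].astype(np.float32)))
b=(P[...,2]>.045)&(P[...,2]<.062)&(np.mgrid[:384,:512][0]<85)&(np.mgrid[:384,:512][1]<295)&(np.mgrid[:384,:512][1]>210)&(p>150)
print("stop",b.sum(),cv2.minAreaRect(P[b][:,:2].astype(np.float32)))
E
```

```text
(200, 230) 0.09 [-75.  35. -17.]
(150, 240) 0.081 [-84.  36. -30.]
(200, 265) 0.077 [-90.  31. -15.]
(200, 295) 0.079 [-90.  22. -15.]
(230, 265) 0.076 [-91.  31.  -6.]
(250, 265) 0.084 [-83.  27.  -1.]
(256, 230) 0.157 [-13.   8.   1.]
(256, 260) 0.083 [-84.  29.   1.]
(256, 290) 0.129 [-46.  -7.   0.]
(310, 265) 0.076 [-90.  31.  15.]
(365, 265) 0.075 [-91.  31.  29.]
(256, 215) 0.506 [ 319. -104.    1.]
(215, 215) 0.507 [ 319. -104.  -72.]
(100, 265) 0.083 [-84.  28. -45.]
(365, 300) 0.078 [-91.  21.  30.]
(290, 215) 0.505 [ 318. -104.   61.]
(0, 0, 0) 255.87967405842798 237.93654923521595
(-0.019, 0, 0) 255.90092443661172 252.7435069425454
(0, 0, 0.019) 287.38856754126573 237.91654899058796
(0, 0.01, 0) 255.8711471541089 222.4114376087379
(-0.047, 0, 0) 255.94345431500412 282.3777141650699
pad 4636 ((0.690492570400238, 0.0339234322309494), (0.140830859541893, 0.47525742650032043), 85.01714324951172)
stop 468 ((0.5585294961929321, 0.1935083270072937), (0.01512546930462122, 0.098630391061306), 70.44055938720703)
```

The wrist picture shows the mouth centred at about (254,100), aligned with the tray. The finger shanks are slim up to about 66 mm from the tip. Before inserting, I test the final tilted pose (45°) over the free end of the pad.

send_rows:
  rows:
    - [[35, -20, 0, 0, 0, 5, 0], [70, -40, 0, 0, 0, 12, 0], [105, -60, 0, 0, 0, 19, 0], [140, -80, 0, 0, 0, 26, 0], [170, -95, 0, 0, 0, 33, 0], [195, -105, 0, 0, 0, 40, 0], [215, -110, 0, 0, 0, 46, 0], [230, -110, 0, 0, 0, 50, 0]]

```text
clock: 4.0
position: [0.487, -0.0405, 0.0875]
ee_rot: [0.901, 1.307, 0.426]
force: [-0.4, -0.3, 1.0]
width: 0.006
```

```bash
cat >> h.py <<'E'
yaw=np.deg2rad(71.0)
u=np.array([np.cos(yaw),np.sin(yaw),0]);n=np.array([-u[1],u[0],0])
O=np.array([.5333,.1202,0])
def tr(p): q=np.array(p)-O; return np.array([q@u,q@n,q[2]])
def stat():
    s=arm.observe();x=R.from_rotvec(s["ee_rot"]).as_matrix()[:,0]
    print("t",round(s["clock"],2),"tray",(tr(s["position"])*1000).round(1),"phi",np.rad2deg(np.arctan2(x@u,-x[2])).round(1),"F",s["force"].round(1),"j",s["joints"].round(2),"w",round(s["width"],3))
    return s
E
python3 -c "
from h import *
stat()"
```

```text
t 4.0 tray [-167.    -8.6   87.5] phi 50.2 F [-0.4 -0.3  1. ] j [ 1.14  0.81 -0.82  2.05 -0.51  0.67  0.56] w 0.006
```

```bash
python3 - <<'E'
from h import *
p=O+u*.029-n*.0045;p[2]=.24
print(delta(p,toolR(0,0,-1)))
p=p-u*.0;p[2]=.3; print(delta(p-.08*u,toolR(20,0,-1)))
E
```

```text
(array([ 52.9, 242.6,  -4.2]), array([-1.000e-02, -7.000e-02, -5.017e+01]))
(array([-47. , 237.4,  -4.3]), array([-2.000e-02, -6.000e-02, -3.017e+01]))
```

send_rows:
  rows:
    - [[-12, 49, -1, 0, 0, -6, 0], [-24, 97, -2, 0, 0, -12, 0], [-35, 145, -3, 0, 0, -18, 0], [-45, 193, -4, 0, 0, -24, 0], [-45, 237, -4, 0, 0, -31, 0], [-15, 240, -4, 0, 0, -38, 0], [20, 242, -4, 0, 0, -45, 0], [53, 243, -4, 0, 0, -50.2, 0]]

```text
clock: 4.8
position: [0.548, 0.148, 0.2449]
ee_rot: [0.257, 1.55, -0.258]
force: [0.5, -1.6, 0.1]
width: 0.008
```

```bash
python3 - <<'E'
from h import *
s=stat()
p,d=optics.get_image("wrist");cv2.imwrite("pics/w2.png",p[:,:,::-1])
c=optics.get_calibration("wrist");T=c["T_tool_cam"];K=c["camera_matrix"];v,uu=np.mgrid[:384,:512]
P=np.stack([(uu-K[0,2])/K[0,0]*d,-(v-K[1,2])/K[1,1]*d,-d],-1)@T[:3,:3].T+T[:3,3]
P=P@R.from_rotvec(s["ee_rot"]).as_matrix().T+s["position"]
m=(d>0)&(abs(P[...,2]-.2)<.006);Q=P[m];print(m.sum());r=cv2.minAreaRect(Q[:,:2].astype(np.float32));print(r,tr([*r[0],.2]))
pr=O+u*.029-n*.0045;pr[2]=.162;print(delta(pr,toolR(0,0,-1)))
E
```

```text
t 4.8 tray [ 31.1  -4.9 244.9] phi 0.0 F [ 0.5 -1.6  0.1] j [ 0.08  0.39 -0.6   1.66  0.24  1.16 -0.91] w 0.008
897
((0.5503606200218201, 0.15632350742816925), (0.0387728177011013, 0.05610368400812149), 71.58406066894531) [ 0.03970984 -0.00437047  0.2       ]
(array([ 77.9, -13.7,   7. ]), array([ 1.18, -0.09,  0.18]))
```

View pics/w2.png

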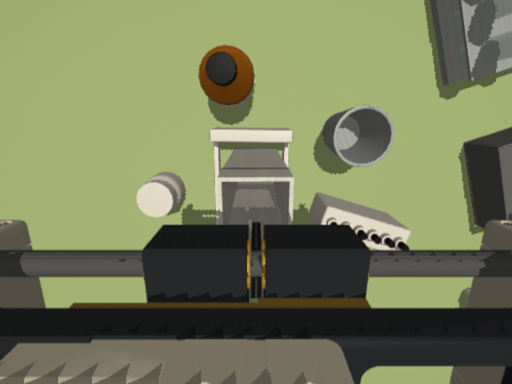

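```bash
python3 - <<'E'
from h import *
for i in range(3):
    s=stat(); print(s["dq"].round(3)); optics.get_image("side")
pr=O+u*.029-n*.0045;pr[2]=.162;print(delta(pr,toolR(0,0,-1)))
E
```

```text
t 4.85 tray [ 42.8   2.7 239.9] phi -0.2 F [0.  9.4 1.2] j [ 0.06  0.4  -0.61  1.66  0.25  1.16 -0.93] w 0.005
[ 0.144 -0.059 -0.121  0.114 -0.273 -0.082  0.325]
t 4.9 tray [ 40.7   3.3 240.8] phi 0.1 F [-1.3  0.9 -0. ] j [ 0.07  0.4  -0.61  1.66  0.24  1.16 -0.91] w 0.003
[ 0.157 -0.065  0.045  0.027 -0.09  -0.014  0.172]
t 4.95 tray [ 36.7   1.1 241.6] phi 0.2 F [ 0.3 -0.5  0.5] j [ 0.07  0.4  -0.61  1.66  0.24  1.16 -0.91] w 0.005
[ 0.121 -0.045  0.048  0.011 -0.02  -0.002  0.054]
(array([80.3, -4.7,  3.6]), array([ 0.74, -0.18, -0.17]))
```

send_rows:
  rows:
    - [[0, 0, 0, 0, 0, 0, 0], [0, 0, 0, 0, 0, 0, 0], [0, 0, 0, 0, 0, 0, 0], [6, 0, 0, 0, 0, 0, 0], [12, 0, 0, 0, 0, 0, 0], [18, 0, 0, 0, 0, 0, 0], [22, 0, 0, 0, 0, 0, 0], [25, 0, 0, 0, 0, 0, 0]]

```text
clock: 5.8
position: [0.5459, 0.1489, 0.2176]
ee_rot: [0.258, 1.557, -0.252]
force: [0.2, 0.1, -0.5]
width: 0.004
```

```bash
cat >> h.py <<'E'
def grab(t):
    o=[]
    for nme,b in [("scene",(215,140,365,260)),("side",(170,160,320,300))]:
        p,d=optics.get_image(nme);P=cloud(nme,d);np.save(f"pics/{nme}{t}.npy",d);cv2.imwrite(f"pics/{nme}{t}_full.png",p[:,:,::-1])
        q=p[b[1]:b[3],b[0]:b[2],::-1];o.append(cv2.resize(q,(390,364),interpolation=cv2.INTER_CUBIC))
    cv2.imwrite(f"pics/both{t}.png",np.hstack(o))
E
python3 - <<'E'
from h import *
s=stat();grab("3");s=stat()
pr=O+u*.029-n*.0045;pr[2]=.162;print(delta(pr,toolR(0,0,-1)))
E
```

```text
t 5.8 tray [ 31.2  -2.5 217.6] phi 0.2 F [ 0.2  0.1 -0.5] j [ 0.08  0.42 -0.6   1.7   0.25  1.11 -0.92] w 0.004
t 5.9 tray [ 31.2  -2.5 217.7] phi 0.2 F [-0.6 -0.7  0.3] j [ 0.08  0.42 -0.6   1.7   0.25  1.11 -0.92] w 0.007
(array([55.7, -2.4,  2.1]), array([ 0.42, -0.13, -0.18]))
```

View pics/both3.png

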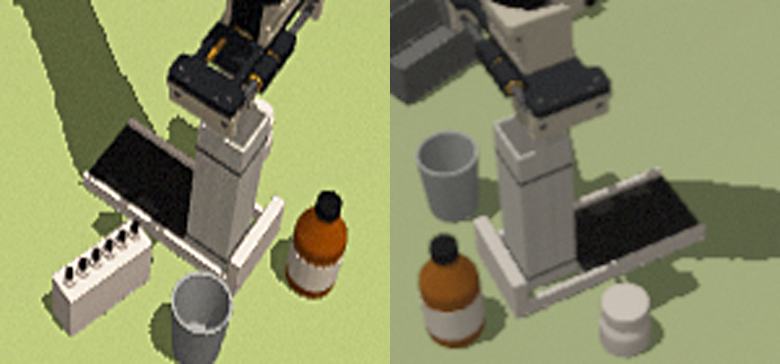

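```bash
python3 - <<'E'
from h import *
s=arm.observe();Rt=R.from_rotvec(s["ee_rot"]).as_matrix()
for nme in ["scene","side"]:
    d=np.load(f"pics/{nme}3.npy");P=cloud(nme,d);L=(P-s["position"])@Rt*1000
    print(nme,proj(nme,s["position"]),proj(nme,s["position"]-Rt[:,0]*.066))
    for a in range(-110,10,10):
        m=(L[...,0]>a)&(L[...,0]<a+10)&(abs(L[...,1])<100)&(abs(L[...,2])<120)&(d>0)
        if m.sum(): print(a,m.sum(),L[m].min(0).round(),L[m].max(0).round())
E
```

```text
scene [[306.57442445 173.6268737 ]] [[309.36915662 157.53343454]]
-110 614 [-110.  -36.  -95.] [-100.   38.   99.]
-100 124 [-100.  -36.  -88.] [-90.  39.  98.]
-90 273 [-90. -35. -89.] [-80.  38.  95.]
-80 158 [-80. -35. -83.] [-70.  39.  91.]
-70 54 [-70. -34. -87.] [-62.  37.  91.]
-50 2 [-50.  11.  18.] [-46.  12.  20.]
-30 1 [-21.  13.  18.] [-21.  13.  18.]
-20 10 [-19.  11. -12.] [-10.  13.  18.]
-10 9 [ -9.  10. -13.] [-1. 13. 16.]
side [[223.51251662 205.61457519]] [[222.18314163 185.67029705]]
-110 578 [-110.  -37.  -99.] [-100.   37.   94.]
-100 164 [-100.  -36.  -97.] [-90.  36.  91.]
-90 233 [-90. -37. -93.] [-80.  36.  86.]
-80 167 [-80. -38. -90.] [-70.  36.  83.]
-70 33 [-70. -35. -89.] [-66.  35.  82.]
-40 1 [-32.  10.  -5.] [-32.  10.  -5.]
-30 16 [-30.   8. -20.] [-21.  11.  11.]
-20 17 [-19.   8. -17.] [-10.  10.  17.]
-10 7 [-10.   9.  -8.] [-3. 10. 10.]
```

The two views show the fingers directly over the mouth: slim shanks about 20 x 38 mm, with the body starting 66 mm up. I insert 42 mm.

send_rows:
  rows:
    - [[6, -1, 1, 0, 0, 0, 0], [14, -2, 2, 0, 0, 0, 0], [22, -2, 2, 0, 0, 0, 0], [30, -2, 2, 0, 0, 0, 0], [38, -2, 2, 0, 0, 0, 0], [46, -2, 2, 0, 0, 0, 0], [53, -2, 2, 0, 0, 0, 0], [58, -2, 2, 0, 0, 0, 0]]

```text
clock: 6.7
position: [0.5471, 0.1466, 0.1595]
ee_rot: [0.257, 1.557, -0.252]
force: [-1.1, 0.2, 1.1]
width: 0.004
```

```bash
python3 - <<'E'
from h import *
s=stat()
E
```

```text
t 6.7 tray [ 29.5  -4.4 159.5] phi 0.2 F [-1.1  0.2  1.1] j [ 0.06  0.47 -0.58  1.77  0.3   0.99 -0.96] w 0.004
```

```bash
cat >> h.py <<'E'
def tip(th,dl,h,s,f=0.5):
    t,dd=np.deg2rad([th,dl]);di=np.array([-np.sin(t),np.cos(t)]);r=np.array([np.cos(t),np.sin(t)])
    sl=50-10*np.cos(dd)-10/np.cos(dd)-h*np.tan(dd)
    b=3+10*np.cos(dd)+f*sl
    B=np.array([s*np.sin(t),15-s*np.cos(t)])
    return B+(200-h)*di+b*r, th-dl, sl
def plan(ths,dls,hs,ss,f=0.5,y=-.0045,op=3):
    s=arm.observe();R0=R.from_rotvec(s["ee_rot"]).as_matrix()
    for a in zip(ths,dls,hs,ss):
        q,phi,sl=tip(*a,f);p=O+u*q[0]/1000+n*y+Z*q[1]/1000
        d=delta(p,toolR(phi,0,-1),s);print([*d[0].round(1).tolist(),*d[1].round(1).tolist(),op],"#th",round(a[0],1),"phi",round(phi,1),"slack",round(sl,1))
E
python3 - <<'E'
from h import *
stat()
th=np.array([0,0,0,2,4,6,9,12.]);dl=np.array([4,8,12,15,17,19,21,23.])
plan(th,dl,th*0+42,15/np.cos(np.deg2rad(th)))
E
```

```text
t 6.7 tray [ 29.5  -4.4 159.5] phi 0.2 F [-1.1  0.2  1.1] j [ 0.06  0.47 -0.58  1.77  0.3   0.99 -0.96] w 0.004
[1.5, -3.0, 0.0, 0.4, -0.1, -4.2, 3] #th 0.0 phi -4.0 slack 27.1
[1.5, -4.5, 0.0, 0.4, -0.1, -8.2, 3] #th 0.0 phi -8.0 slack 24.1
[1.5, -6.2, 0.0, 0.4, -0.1, -12.2, 3] #th 0.0 phi -12.0 slack 21.1
[0.8, -12.5, -0.0, 0.4, -0.1, -13.2, 3] #th 2.0 phi -13.0 slack 18.7
[0.3, -18.4, -0.1, 0.4, -0.1, -13.2, 3] #th 4.0 phi -13.0 slack 17.1
[0.2, -24.3, -0.1, 0.4, -0.1, -13.2, 3] #th 6.0 phi -13.0 slack 15.5
[0.3, -32.8, -0.2, 0.4, -0.1, -12.2, 3] #th 9.0 phi -12.0 slack 13.8
[1.0, -41.3, -0.2, 0.4, -0.1, -11.2, 3] #th 12.0 phi -11.0 slack 12.1
```

send_rows:
  rows:
    - [[1.5, -3, 0, 0, 0, -4, 3], [1.5, -4.5, 0, 0, 0, -8, 3], [1.5, -6, 0, 0, 0, -12, 3], [1, -10, 0, 0, 0, -13, 3], [0.5, -15, 0, 0, 0, -13, 3], [0.2, -20, 0, 0, 0, -13, 3], [0.2, -25, 0, 0, 0, -13, 3], [0.2, -29, 0, 0, 0, -12.5, 3]]

```text
clock: 7.5
position: [0.5379, 0.118, 0.1601]
ee_rot: [0.089, 1.585, -0.423]
force: [-0.3, 0.5, -0.1]
width: 0.034
```

```bash
python3 - <<'E'
from h import *
stat();grab("4");stat()
th=np.linspace(9,26,8);dl=np.linspace(21,27,8)
plan(th,dl,th*0+42,15/np.cos(np.deg2rad(th)))
E
```

```text
t 7.5 tray [ -0.6  -5.1 160.1] phi -12.3 F [-0.3  0.5 -0.1] j [-0.07  0.51 -0.51  1.71  0.41  1.18 -1.06] w 0.034
t 7.6 tray [ -1.1  -5.4 160.2] phi -12.3 F [-0.7  0.4  0.1] j [-0.07  0.51 -0.51  1.71  0.41  1.18 -1.06] w 0.029
[1.6, -1.9, -0.9, 0.3, 0.0, 0.3, 3] #th 9.0 phi -12.0 slack 13.8
[3.4, -8.2, -0.9, 0.3, 0.0, 1.8, 3] #th 11.4 phi -10.4 slack 13.1
[5.6, -14.3, -1.0, 0.3, 0.0, 3.4, 3] #th 13.9 phi -8.9 slack 12.4
[8.0, -20.3, -1.0, 0.3, 0.0, 5.0, 3] #th 16.3 phi -7.3 slack 11.6
[10.8, -26.2, -1.0, 0.3, -0.0, 6.6, 3] #th 18.7 phi -5.7 slack 10.8
[13.8, -31.9, -1.0, 0.3, -0.0, 8.1, 3] #th 21.1 phi -4.1 slack 10.1
[17.1, -37.5, -1.1, 0.3, -0.0, 9.7, 3] #th 23.6 phi -2.6 slack 9.3
[20.7, -42.9, -1.1, 0.3, -0.0, 11.3, 3] #th 26.0 phi -1.0 slack 8.5
```

View pics/both4.png

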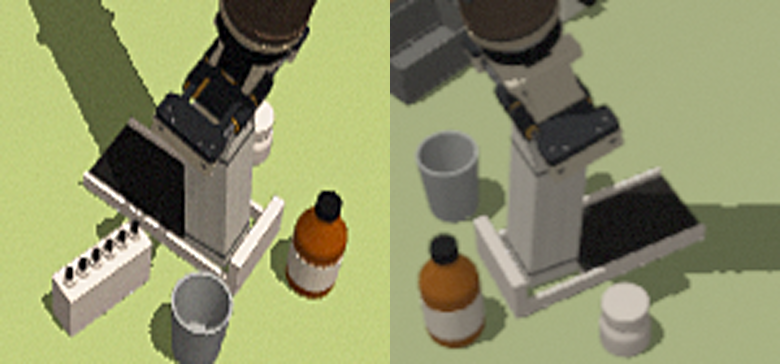

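The pictures show the canister leaning about 7° toward the pad, with the fingers in the mouth. I continue.

send_rows:
  rows:
    - [[1.5, -2, -0.9, 0, 0, 0.5, 3], [2.5, -5, -0.9, 0, 0, 1.2, 3], [3.5, -8, -0.9, 0, 0, 2, 3], [4.7, -11.5, -1, 0, 0, 2.8, 3], [6, -15, -1, 0, 0, 3.6, 3], [7.3, -18.5, -1, 0, 0, 4.5, 3], [8.8, -22, -1, 0, 0, 5.5, 3], [10, -25, -1, 0, 0, 6.2, 3]]

```text
clock: 8.4
position: [0.5284, 0.0936, 0.1554]
ee_rot: [0.174, 1.573, -0.337]
force: [-0.5, 0.3, -0.2]
width: 0.032
```

```bash
cat >> h.py <<'E'
def cantilt(t):
    # plane-fit front/side faces from clouds; print estimated tilt
    for nme in ["scene","side"]:
        d=np.load(f"pics/{nme}{t}.npy");P=cloud(nme,d)
        Q=(P.reshape(-1,3)-O);L=np.c_[Q@u,Q@n,Q[:,2]]*1000
        # side face points at tray y ~ -4.5 -+ 28
        yy=-32.5 if nme=="scene" else 23.5
        m=(abs(L[:,1]-yy)<5)&(L[:,2]>24)&(L[:,2]<200)&(L[:,0]>-220)&(L[:,0]<68)
        X=L[m][:,[0,2]].astype(np.float32)
        if m.sum()>20:
            (c,wh,a)=cv2.minAreaRect(X);b=cv2.boxPoints((c,wh,a));print(nme,m.sum(),"c",np.round(c),"wh",np.round(wh),"box",b.round().tolist())
E
python3 - <<'E'
from h import *
stat();grab("5");stat();cantilt("4");cantilt("5")
th=np.linspace(20,35,8);dl=np.linspace(25,28,8)
plan(th,dl,th*0+42,15/np.cos(np.deg2rad(th)))
E
```

```text
t 8.4 tray [-26.7  -4.1 155.4] phi -6.0 F [-0.5  0.3 -0.2] j [ 0.06  0.46 -0.54  1.8   0.35  1.05 -0.96] w 0.032
t 8.5 tray [-27.3  -4.2 155.4] phi -6.1 F [-0.7  0.6  0.5] j [ 0.06  0.46 -0.54  1.8   0.35  1.05 -0.96] w 0.028
scene 457 c [ 23. 110.] wh [ 58. 175.] box [[-14.0, 195.0], [2.0, 21.0], [59.0, 26.0], [43.0, 200.0]]
side 718 c [ 25. 110.] wh [ 73. 175.] box [[-20.0, 193.0], [-2.0, 20.0], [70.0, 27.0], [52.0, 201.0]]
scene 531 c [  4. 105.] wh [ 60. 180.] box [[-50.0, 184.0], [0.0, 10.0], [58.0, 27.0], [8.0, 200.0]]
side 778 c [  4. 103.] wh [ 76. 180.] box [[-66.0, 171.0], [5.0, 5.0], [75.0, 36.0], [4.0, 201.0]]
[1.6, -4.9, 0.2, 0.3, -0.0, 1.1, 3] #th 20.0 phi -5.0 slack 10.3
[3.8, -10.0, 0.2, 0.3, -0.1, 2.8, 3] #th 22.1 phi -3.3 slack 9.9
[6.2, -15.0, 0.2, 0.3, -0.1, 4.5, 3] #th 24.3 phi -1.6 slack 9.5
[8.8, -19.9, 0.2, 0.3, -0.1, 6.2, 3] #th 26.4 phi 0.1 slack 9.1
[11.6, -24.6, 0.1, 0.3, -0.1, 8.0, 3] #th 28.6 phi 1.9 slack 8.7
[14.6, -29.2, 0.1, 0.3, -0.1, 9.7, 3] #th 30.7 phi 3.6 slack 8.3
[17.8, -33.7, 0.1, 0.3, -0.1, 11.4, 3] #th 32.9 phi 5.3 slack 7.9
[21.2, -38.0, 0.1, 0.3, -0.1, 13.1, 3] #th 35.0 phi 7.0 slack 7.5
```

View pics/both5.png

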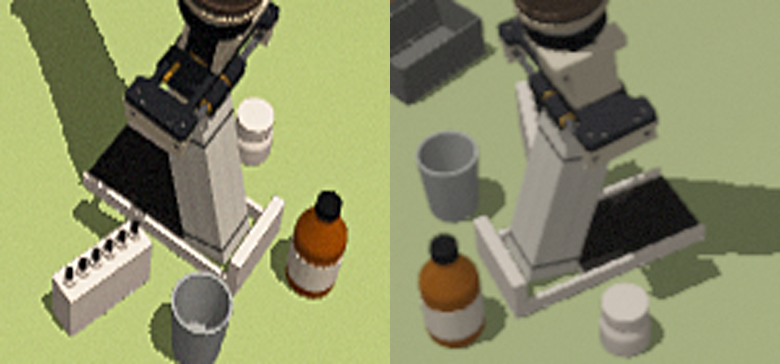

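The canister leans about 17°, with its lower edge still on the bench at the step. I continue through the balance point.

send_rows:
  rows:
    - [[1.2, -3, 0, 0, 0, 0.8, 3], [2.5, -6.5, 0, 0, 0, 1.8, 3], [3.8, -10, 0, 0, 0, 2.8, 3], [5.4, -13.5, 0, 0, 0, 4, 3], [7.2, -17, 0, 0, 0, 5.2, 3], [9, -20.2, 0, 0, 0, 6.4, 3], [10.8, -23.4, 0, 0, 0, 7.5, 3], [12.6, -26.2, 0, 0, 0, 8.6, 3]]

```text
clock: 9.3
position: [0.5198, 0.0678, 0.1456]
ee_rot: [0.29, 1.549, -0.219]
force: [-0.5, -0.9, -0.1]
width: 0.029
```

```bash
python3 - <<'E'
from h import *
stat();grab("6");stat();cantilt("6")
th=np.linspace(30,48,8);dl=np.linspace(26.5,30,8)
plan(th,dl,np.linspace(42,39,8),15/np.cos(np.deg2rad(th)))
E
```

```text
t 9.3 tray [-53.9  -4.2 145.6] phi 2.6 F [-0.5 -0.9 -0.1] j [ 0.25  0.42 -0.59  1.9   0.25  0.88 -0.79] w 0.029
t 9.4 tray [-54.9  -4.3 145.4] phi 2.5 F [-0.7 -0.2  0.4] j [ 0.25  0.42 -0.59  1.9   0.25  0.88 -0.79] w 0.03
scene 594 c [-15. 100.] wh [ 62. 198.] box [[-92.0, 169.0], [10.0, -1.0], [63.0, 31.0], [-39.0, 200.0]]
side 861 c [-18. 100.] wh [ 63. 194.] box [[-94.0, 168.0], [3.0, -0.0], [58.0, 31.0], [-40.0, 199.0]]
[0.3, -1.2, 0.2, 0.3, -0.1, 1.0, 3] #th 30.0 phi 3.5 slack 8.9
[2.8, -7.2, 0.2, 0.3, -0.1, 3.1, 3] #th 32.6 phi 5.6 slack 8.7
[5.7, -13.1, 0.1, 0.3, -0.1, 5.1, 3] #th 35.1 phi 7.6 slack 8.4
[8.8, -18.7, 0.1, 0.3, -0.2, 7.2, 3] #th 37.7 phi 9.7 slack 8.2
[12.3, -24.2, 0.1, 0.3, -0.2, 9.3, 3] #th 40.3 phi 11.8 slack 8.0
[16.1, -29.4, 0.1, 0.3, -0.2, 11.4, 3] #th 42.9 phi 13.9 slack 7.7
[20.2, -34.3, 0.1, 0.3, -0.2, 13.4, 3] #th 45.4 phi 15.9 slack 7.5
[24.6, -39.0, 0.1, 0.3, -0.2, 15.5, 3] #th 48.0 phi 18.0 slack 7.3
```

View pics/both6.png

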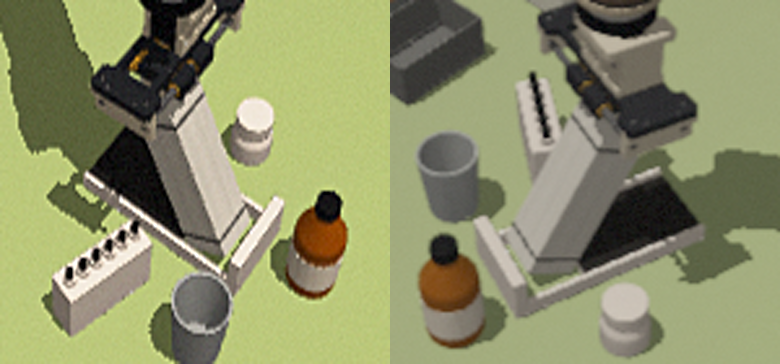

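About 30° now, matching my model, with the lower corner on the bench and the force near zero. I continue.

send_rows:
  rows:
    - [[1, -3, 0, 0, 0, 1.5, 3], [2.5, -6.5, 0, 0, 0, 2.9, 3], [4, -10, 0, 0, 0, 4, 3], [6, -14, 0, 0, 0, 5.4, 3], [8, -17.5, 0, 0, 0, 6.8, 3], [10.3, -21.2, 0, 0, 0, 8.1, 3], [12.8, -24.8, 0, 0, 0, 9.6, 3], [15, -28, 0, 0, 0, 10.8, 3]]

```text
clock: 10.2
position: [0.5111, 0.0422, 0.1294]
ee_rot: [0.433, 1.512, -0.072]
force: [-0.4, 0.2, 0.3]
width: 0.028
```

```bash
python3 - <<'E'
from h import *
stat();grab("7");stat();cantilt("7")
th=np.linspace(43,58,8);dl=np.linspace(29.2,32,8)
plan(th,dl,np.linspace(40,36,8),15/np.cos(np.deg2rad(th)))
E
```

```text
t 10.2 tray [-81.   -4.4 129.4] phi 13.4 F [-0.4  0.2  0.3] j [ 0.51  0.43 -0.69  1.99  0.09  0.71 -0.52] w 0.028
t 10.3 tray [-82.1  -4.3 128.9] phi 13.3 F [ 0.6 -0.1 -0.4] j [ 0.51  0.43 -0.69  1.99  0.09  0.71 -0.52] w 0.03
scene 686 c [-44. 106.] wh [ 62. 237.] box [[-146.0, 174.0], [12.0, -3.0], [58.0, 39.0], [-100.0, 215.0]]
side 952 c [-42. 100.] wh [ 65. 217.] box [[-139.0, 159.0], [7.0, -2.0], [55.0, 42.0], [-90.0, 203.0]]
[0.9, -2.0, 0.2, 0.2, -0.2, 0.5, 3] #th 43.0 phi 13.8 slack 7.5
[3.2, -6.7, 0.2, 0.2, -0.2, 2.2, 3] #th 45.1 phi 15.5 slack 7.4
[5.9, -11.3, 0.2, 0.2, -0.2, 4.0, 3] #th 47.3 phi 17.3 slack 7.4
[8.7, -15.7, 0.2, 0.2, -0.2, 5.7, 3] #th 49.4 phi 19.0 slack 7.3
[11.8, -19.9, 0.2, 0.2, -0.2, 7.5, 3] #th 51.6 phi 20.8 slack 7.3
[15.2, -23.9, 0.2, 0.2, -0.2, 9.2, 3] #th 53.7 phi 22.5 slack 7.3
[18.8, -27.6, 0.2, 0.2, -0.2, 11.0, 3] #th 55.9 phi 24.3 slack 7.2
[22.6, -31.0, 0.2, 0.2, -0.2, 12.7, 3] #th 58.0 phi 26.0 slack 7.2
```

View pics/both7.png

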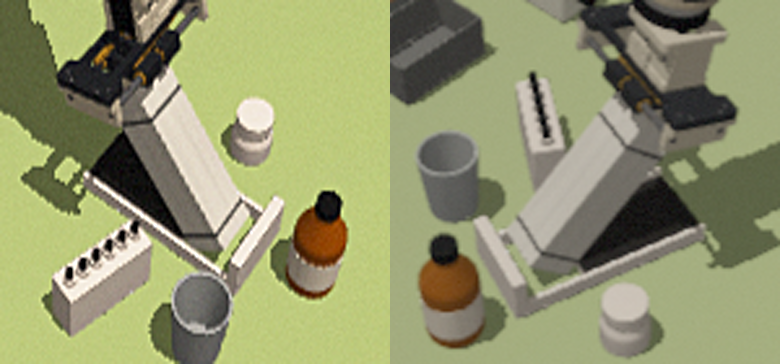

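send_rows:
  rows:
    - [[1.2, -3, 0, 0, 0, 0.8, 3], [3, -6.5, 0, 0, 0, 2.1, 3], [4.9, -10, 0, 0, 0, 3.4, 3], [7, -13.5, 0, 0, 0, 4.7, 3], [9.2, -16.8, 0, 0, 0, 6, 3], [11.6, -20, 0, 0, 0, 7.3, 3], [14, -23, 0, 0, 0, 8.6, 3], [16.3, -25.5, 0, 0, 0, 9.8, 3]]

```text
clock: 11.1
position: [0.5045, 0.0226, 0.1078]
ee_rot: [0.56, 1.469, 0.063]
force: [-0.0, -1.0, -0.9]
width: 0.032
```

```bash
python3 - <<'E'
from h import *
stat();grab("8");stat();cantilt("8")
th=np.linspace(55,69,8);dl=np.linspace(31.5,34,8)
plan(th,dl,np.linspace(37,34,8),np.linspace(25,29,8))
E
```

```text
t 11.1 tray [-101.6   -4.6  107.8] phi 23.2 F [-0.  -1.  -0.9] j [ 0.75  0.52 -0.82  2.05 -0.02  0.59 -0.28] w 0.032
t 11.2 tray [-102.7   -4.4  107.1] phi 23.1 F [-0.5 -1.  -1.2] j [ 0.75  0.52 -0.82  2.05 -0.02  0.59 -0.28] w 0.025
scene 789 c [-68. 107.] wh [ 85. 265.] box [[-193.0, 169.0], [-3.0, -16.0], [57.0, 45.0], [-133.0, 230.0]]
side 1024 c [-59.  96.] wh [ 87. 231.] box [[-172.0, 145.0], [-6.0, -16.0], [55.0, 47.0], [-112.0, 207.0]]
[-0.1, -1.9, 0.1, 0.2, -0.3, 0.4, 3] #th 55.0 phi 23.5 slack 7.1
[2.2, -6.2, 0.1, 0.2, -0.3, 2.0, 3] #th 57.0 phi 25.1 slack 7.0
[4.7, -10.4, 0.1, 0.2, -0.3, 3.6, 3] #th 59.0 phi 26.8 slack 6.9
[7.3, -14.5, 0.1, 0.2, -0.3, 5.3, 3] #th 61.0 phi 28.4 slack 6.9
[10.1, -18.5, 0.1, 0.2, -0.3, 6.9, 3] #th 63.0 phi 30.1 slack 6.8
[13.0, -22.4, 0.1, 0.2, -0.3, 8.6, 3] #th 65.0 phi 31.7 slack 6.8
[16.0, -26.2, 0.1, 0.2, -0.3, 10.2, 3] #th 67.0 phi 33.4 slack 6.8
[19.1, -29.9, 0.1, 0.2, -0.3, 11.9, 3] #th 69.0 phi 35.0 slack 6.7
```

View pics/both8.png

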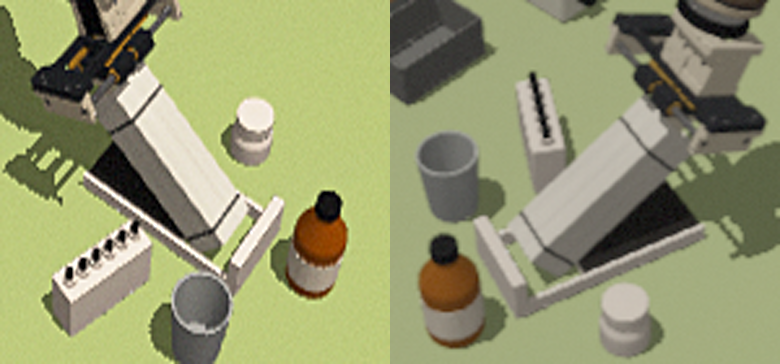

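```bash
cat >> h.py <<'E'
def fit(t):
    for nme in ["scene","side"]:
        d=np.load(f"pics/{nme}{t}.npy");P=cloud(nme,d);Q=(P.reshape(-1,3)-O);L=np.c_[Q@u,Q@n,Q[:,2]]*1000
        m=(abs(L[:,1]+4.5)<20)&(L[:,2]>26)&(L[:,2]<190)&(L[:,0]>-190)&(L[:,0]<66)
        X=L[m][:,[0,2]]
        # ransac line (rear face)
        best=None;rng=np.random.default_rng(0)
        for _ in range(400):
            a,b=X[rng.choice(len(X),2,False)]
            if np.linalg.norm(b-a)<40: continue
            nn=np.array([-(b-a)[1],(b-a)[0]]);nn/=np.linalg.norm(nn);k=abs((X-a)@nn)<2
            if best is None or k.sum()>best.sum(): best=k
        vx,vy,x0,y0=cv2.fitLine(X[best].astype(np.float32),cv2.DIST_HUBER,0,.01,.01).ravel()
        if vy<0: vx,vy=-vx,-vy
        if abs(vx)>.99 and vx>0: vx,vy=-vx,-vy
        th=np.rad2deg(np.arctan2(-vx,vy));di=np.array([vx,vy]);a=X[best]@di
        r=np.array([vy,-vx])
        c=np.array([x0,y0])@r  # rear face offset
        E=np.array([0,15]);
        lo,hi=np.percentile(a,[.5,99.5])
        print(nme,"theta",th.round(1),"n",best.sum(),"rear-edge gap(56?)",(c-E@r).round(1),"s",(E@di-lo).round(1),"mouth a",(hi-lo).round(1))
E
python3 - <<'E'
from h import *
for t in "5678": fit(t)
E
```

```text
scene theta 15.9 n 349 rear-edge gap(56?) 56.4 s 3.9 mouth a 169.3
side theta 16.3 n 417 rear-edge gap(56?) 54.3 s 3.3 mouth a 167.5
scene theta 29.8 n 430 rear-edge gap(56?) 55.8 s 17.9 mouth a 182.1
side theta 30.3 n 541 rear-edge gap(56?) 54.7 s 15.1 mouth a 182.6
scene theta 42.4 n 452 rear-edge gap(56?) 55.7 s 20.8 mouth a 190.3
side theta 43.0 n 595 rear-edge gap(56?) 55.4 s 17.1 mouth a 192.9
scene theta 54.9 n 494 rear-edge gap(56?) 55.4 s 25.5 mouth a 220.2
side theta 55.3 n 625 rear-edge gap(56?) 55.9 s 22.3 mouth a 197.3
```

The line fit gives a tilt of 55° and s ≈ 24 mm, matching the plan. I continue.

send_rows:
  rows:
    - [[0.5, -3, 0, 0, 0, 0.8, 3], [2.2, -6.4, 0, 0, 0, 2, 3], [4.2, -9.8, 0, 0, 0, 3.4, 3], [6.4, -13.2, 0, 0, 0, 4.7, 3], [8.7, -16.6, 0, 0, 0, 6.1, 3], [11, -19.8, 0, 0, 0, 7.4, 3], [13.4, -23, 0, 0, 0, 8.8, 3], [15.5, -25.6, 0, 0, 0, 10, 3]]

```text
clock: 12.0
position: [0.4987, 0.0056, 0.0831]
ee_rot: [0.689, 1.417, 0.2]
force: [0.3, -1.1, -1.1]
width: 0.029
```

```bash
python3 - <<'E'
from h import *
stat();grab("9");stat();fit("9")
th=np.linspace(67,80,8);dl=np.linspace(33.5,36,8)
plan(th,dl,np.linspace(34.5,32,8),np.linspace(28,30,8))
E
```

```text
t 12.0 tray [-119.6   -4.6   83.1] phi 33.2 F [ 0.3 -1.1 -1.1] j [ 0.97  0.68 -0.94  2.09 -0.08  0.52 -0.08] w 0.029
t 12.1 tray [-120.2   -4.4   82.5] phi 33.2 F [-1.  -0.6 -0.7] j [ 0.97  0.68 -0.94  2.09 -0.08  0.52 -0.08] w 0.03
scene theta 67.9 n 483 rear-edge gap(56?) 54.9 s 34.3 mouth a 208.0
side theta 68.8 n 605 rear-edge gap(56?) 56.6 s 30.2 mouth a 205.6
[-0.1, -0.6, 0.1, 0.2, -0.3, 0.3, 3] #th 67.0 phi 33.5 slack 6.8
[2.0, -4.6, 0.1, 0.1, -0.3, 1.8, 3] #th 68.9 phi 35.0 slack 6.7
[4.3, -8.6, 0.1, 0.1, -0.3, 3.3, 3] #th 70.7 phi 36.5 slack 6.7
[6.7, -12.5, 0.1, 0.1, -0.3, 4.8, 3] #th 72.6 phi 38.0 slack 6.6
[9.2, -16.3, 0.1, 0.1, -0.3, 6.3, 3] #th 74.4 phi 39.5 slack 6.5
[11.8, -20.0, 0.1, 0.1, -0.3, 7.8, 3] #th 76.3 phi 41.0 slack 6.4
[14.6, -23.7, 0.1, 0.1, -0.3, 9.3, 3] #th 78.1 phi 42.5 slack 6.4
[17.5, -27.2, 0.1, 0.1, -0.3, 10.8, 3] #th 80.0 phi 44.0 slack 6.3
```

View pics/both9.png

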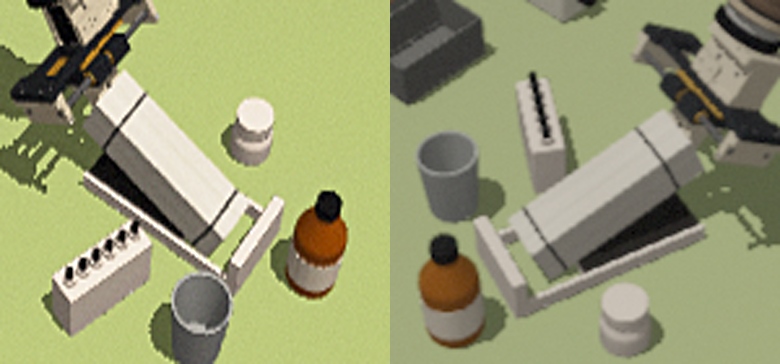

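```bash
python3 - <<'E'
from h import *
th=np.linspace(68.5,80,8);dl=np.linspace(34,36,8)
plan(th,dl,np.linspace(32,32,8),np.linspace(32,33,8))
E
```

```text
[2.5, -2.4, 0.1, 0.1, -0.3, 1.3, 3] #th 68.5 phi 34.5 slack 8.1
[4.6, -5.9, 0.1, 0.1, -0.3, 2.7, 3] #th 70.1 phi 35.9 slack 7.8
[6.9, -9.3, 0.1, 0.1, -0.3, 4.0, 3] #th 71.8 phi 37.2 slack 7.6
[9.2, -12.6, 0.1, 0.1, -0.3, 5.4, 3] #th 73.4 phi 38.6 slack 7.3
[11.7, -15.8, 0.1, 0.1, -0.3, 6.7, 3] #th 75.1 phi 39.9 slack 7.1
[14.2, -19.0, 0.1, 0.1, -0.3, 8.1, 3] #th 76.7 phi 41.3 slack 6.8
[16.8, -22.0, 0.1, 0.1, -0.3, 9.4, 3] #th 78.4 phi 42.6 slack 6.6
[19.6, -25.0, 0.2, 0.1, -0.3, 10.8, 3] #th 80.0 phi 44.0 slack 6.3
```

send_rows:
  rows:
    - [[2, -2.4, 0, 0, 0, 1.3, 3], [4.4, -5.9, 0, 0, 0, 2.7, 3], [6.9, -9.3, 0, 0, 0, 4, 3], [9.2, -12.6, 0, 0, 0, 5.4, 3], [11.7, -15.8, 0, 0, 0, 6.7, 3], [14.2, -19, 0, 0, 0, 8.1, 3], [16.8, -22, 0, 0, 0, 9.4, 3], [19.6, -25, 0, 0, 0, 10.8, 3]]

```text
clock: 12.9
position: [0.4956, -0.0039, 0.0531]
ee_rot: [0.823, 1.352, 0.348]
force: [0.0, -1.3, -1.0]
width: 0.034
```

```bash
python3 - <<'E'
from h import *
stat();grab("10");stat();fit("10")
th=np.linspace(81,90,8);dl=np.linspace(36,38,8)
plan(th,dl,np.linspace(31,29,8),np.linspace(34,35,8))
E
```

```text
t 12.9 tray [-129.6   -4.7   53.1] phi 44.0 F [ 0.  -1.3 -1. ] j [ 1.13  0.91 -1.02  2.09 -0.08  0.48  0.09] w 0.034
t 13.0 tray [-130.2   -4.4   52.3] phi 44.0 F [-0.1 -1.7 -1.1] j [ 1.13  0.91 -1.01  2.09 -0.08  0.48  0.09] w 0.031
scene theta 81.4 n 476 rear-edge gap(56?) 54.9 s 37.7 mouth a 205.6
side theta 81.8 n 592 rear-edge gap(56?) 57.1 s 35.6 mouth a 208.6
[0.7, -1.8, 0.1, 0.1, -0.4, 1.0, 3] #th 81.0 phi 45.0 slack 7.0
[2.2, -4.5, 0.1, 0.1, -0.4, 2.0, 3] #th 82.3 phi 46.0 slack 7.0
[3.8, -7.2, 0.1, 0.1, -0.4, 3.0, 3] #th 83.6 phi 47.0 slack 6.9
[5.4, -9.9, 0.2, 0.1, -0.4, 4.0, 3] #th 84.9 phi 48.0 slack 6.9
[7.1, -12.5, 0.2, 0.1, -0.4, 5.0, 3] #th 86.1 phi 49.0 slack 6.9
[8.8, -15.1, 0.2, 0.1, -0.4, 6.0, 3] #th 87.4 phi 50.0 slack 6.8
[10.7, -17.7, 0.2, 0.1, -0.4, 7.0, 3] #th 88.7 phi 51.0 slack 6.8
[12.5, -20.2, 0.2, 0.1, -0.4, 8.0, 3] #th 90.0 phi 52.0 slack 6.8
```

View pics/both10.png

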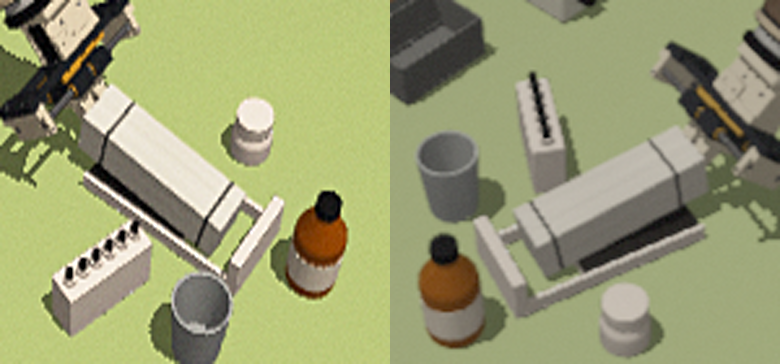

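Now 81.6°, still resting on the fingers. The last stretch follows.

send_rows:
  rows:
    - [[0.7, -1.8, 0, 0, 0, 1, 3], [2.2, -4.5, 0, 0, 0, 2, 3], [3.8, -7.2, 0, 0, 0, 3, 3], [5.4, -9.9, 0, 0, 0, 4, 3], [7.1, -12.5, 0, 0, 0, 5, 3], [8.8, -15.1, 0, 0, 0, 6, 3], [10.7, -17.7, 0, 0, 0, 7, 3], [12.5, -20.2, 0, 0, 0, 8, 3]]

```text
clock: 13.8
position: [0.4937, -0.0093, 0.0302]
ee_rot: [0.919, 1.298, 0.456]
force: [-0.1, 0.4, -0.1]
width: 0.03
```

```bash
python3 - <<'E'
from h import *
stat();grab("11");stat();fit("11")
E
```

```text
t 13.8 tray [-135.4   -4.7   30.2] phi 52.0 F [-0.1  0.4 -0.1] j [ 1.22  1.08 -1.04  2.07 -0.06  0.48  0.19] w 0.03
t 13.9 tray [-135.7   -4.6   29.7] phi 52.0 F [ 0.   0.4 -0.4] j [ 1.22  1.08 -1.04  2.07 -0.06  0.48  0.19] w 0.025
scene theta 89.9 n 465 rear-edge gap(56?) 54.8 s 39.2 mouth a 214.5
side theta 89.7 n 596 rear-edge gap(56?) 57.0 s 35.2 mouth a 213.3
```

View pics/both11.png

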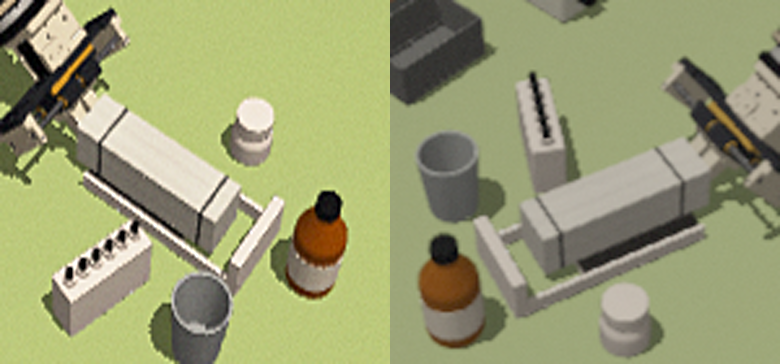

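The canister lies flat on the pad with its floor at about x = 37 mm and its mouth at about -163. I back the fingers out, then open them to push on the two side-wall rims.

send_rows:
  rows:
    - [[-4, -3, 0, 0, 0, 0, 3], [-11, -8.5, 0, 0, 0, 0, 3], [-20, -15.5, 0, 0, 0, 0, 3], [-29, -22.5, 0, 0, 0, 0, 3], [-37, -29, 0, 0, 0, 0, 3], [-44, -33, 0, 0, 0, 0, 20], [-50, -33, 0, 0, 0, 0, 40], [-52, -32, 0, 0, 0, 0, 50]]

```text
clock: 14.7
position: [0.4744, -0.0675, 0.0377]
ee_rot: [0.918, 1.298, 0.454]
force: [0.6, 0.4, 0.2]
width: 0.244
```

```bash
cat >> h.py <<'E'
def lying(t):
    for nme in ["scene","side"]:
        d=np.load(f"pics/{nme}{t}.npy");P=cloud(nme,d);Q=(P.reshape(-1,3)-O);L=np.c_[Q@u,Q@n,Q[:,2]]*1000
        m=(abs(L[:,2]-71)<5)&(abs(L[:,1])<45)&(L[:,0]>-190)&(L[:,0]<75)
        (c,wh,a)=cv2.minAreaRect(L[m][:,:2].astype(np.float32));print(nme,m.sum(),"z",np.median(L[m][:,2]).round(1),"c",np.round(c,1),np.round(wh,1),round(a,1))
E
python3 - <<'E'
from h import *
stat();grab("12");s=stat();fit("12");lying("12")
for x in (-185,-165,-140,-131): print(x,delta(O+u*x/1000-n*.0045+Z*.036,toolR(52,0,-1),s))
E
```

```text
t 14.7 tray [-196.7   -5.4   37.7] phi 51.9 F [0.6 0.4 0.2] j [ 1.33  1.07 -1.04  2.02 -0.04  0.62  0.24] w 0.244
t 14.8 tray [-195.9   -5.2   37.8] phi 51.9 F [0.1 0.9 0.1] j [ 1.32  1.07 -1.04  2.02 -0.04  0.62  0.24] w 0.33
scene theta 90.2 n 440 rear-edge gap(56?) 54.9 s 38.3 mouth a 196.9
side theta 90.2 n 545 rear-edge gap(56?) 57.5 s 36.9 mouth a 199.2
scene 933 z 69.7 c [-60.   -7.9] [200.9  59.8] 0.1
side 1195 z 72.1 c [-63.2  -4.1] [202.  60.] 0.4
-185 (array([ 9.7,  5.3, -0.6]), array([ 0.21, -0.35,  0.09]))
-165 (array([25.5, 17.7, -0.5]), array([ 0.21, -0.35,  0.09]))
-140 (array([45.1, 33.1, -0.3]), array([ 0.21, -0.35,  0.09]))
-131 (array([52.2, 38.6, -0.2]), array([ 0.21, -0.35,  0.09]))
```

View pics/both12.png

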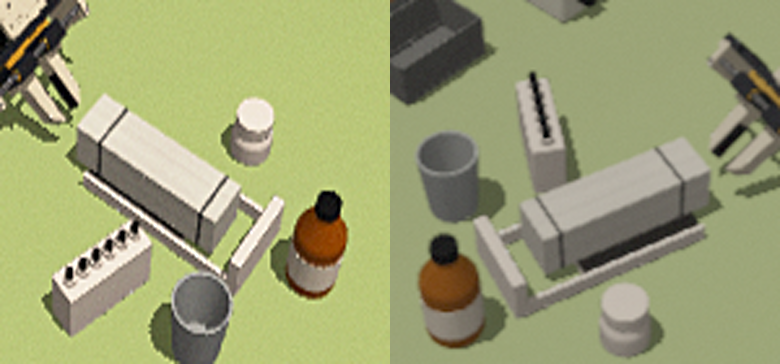

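Flat, straight, floor at about 38 mm and y about -6 mm. I push with both fingers.

send_rows:
  rows:
    - [[1, 0.5, 0, 0, 0, 0, 50], [5, 3.5, 0, 0, 0, 0, 50], [11, 8, 0, 0, 0, 0, 50], [16.5, 12, 0, 0, 0, 0, 50], [21, 15.5, 0, 0, 0, 0, 50], [25, 18.5, 0, 0, 0, 0, 50], [28.5, 21.2, 0, 0, 0, 0, 50], [31.5, 23.5, 0, 0, 0, 0, 50]]

```text
clock: 15.6
position: [0.4871, -0.0295, 0.0363]
ee_rot: [0.918, 1.299, 0.455]
force: [-2.1, -3.3, 2.4]
width: 0.5
```

```bash
python3 - <<'E'
from h import *
stat();grab("13");s=stat();lying("13")
for x in (-140,-136,-134): print(x,delta(O+u*x/1000-n*.0045+Z*.036,toolR(52,0,-1),s))
E
```

```text
t 15.6 tray [-156.6   -5.    36.3] phi 51.9 F [-2.1 -3.3  2.4] j [ 1.26  1.07 -1.05  2.06 -0.06  0.54  0.2 ] w 0.5
t 15.7 tray [-156.3   -4.7   36.5] phi 51.9 F [-0.2 -0.7  0.8] j [ 1.26  1.07 -1.05  2.06 -0.06  0.54  0.2 ] w 0.497
scene 995 z 69.5 c [-68.9  -0. ] [239.8  81.8] 1.7
side 1276 z 72.0 c [-69.8  -3.5] [ 83.5 238.9] 89.5
-140 (array([13.1,  9.7, -0.1]), array([ 0.21, -0.38,  0.08]))
-136 (array([16.3, 12.1, -0.1]), array([ 0.21, -0.38,  0.08]))
-134 (array([17.8, 13.4, -0.1]), array([ 0.21, -0.38,  0.08]))
```

View pics/both13.png

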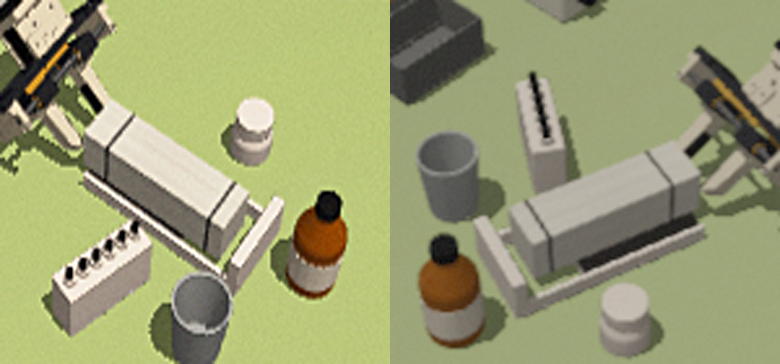

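Sliding straight at about 4 N. I continue to near contact.

send_rows:
  rows:
    - [[2, 1.5, 0, 0, 0, 0, 50], [4.5, 3.3, 0, 0, 0, 0, 50], [7, 5.1, 0, 0, 0, 0, 50], [9.2, 6.8, 0, 0, 0, 0, 50], [11, 8.2, 0, 0, 0, 0, 50], [12.4, 9.2, 0, 0, 0, 0, 50], [13.4, 10, 0, 0, 0, 0, 50], [14.2, 10.6, 0, 0, 0, 0, 50]]

```text
clock: 16.5
position: [0.4925, -0.0127, 0.0359]
ee_rot: [0.918, 1.299, 0.455]
force: [-1.6, -4.0, 2.8]
width: 0.498
```

```bash
python3 - <<'E'
from h import *
s=stat();print(s["force"]@u)
E
```

```text
t 16.5 tray [-138.9   -4.7   35.9] phi 51.9 F [-1.6 -4.   2.8] j [ 1.23  1.07 -1.05  2.07 -0.06  0.5   0.19] w 0.498
-4.294460218601548
```

send_rows:
  rows:
    - [[0.5, 0.4, 0, 0, 0, 0, 50], [1, 0.8, 0, 0, 0, 0, 50], [1.5, 1.2, 0, 0, 0, 0, 50], [2, 1.6, 0, 0, 0, 0, 50], [2.4, 1.9, 0, 0, 0, 0, 50], [2.7, 2.1, 0, 0, 0, 0, 50], [3, 2.3, 0, 0, 0, 0, 50], [3.2, 2.5, 0, 0, 0, 0, 50]]

```text
clock: 17.3
position: [0.4932, -0.0092, 0.0356]
ee_rot: [0.918, 1.3, 0.455]
force: [-4.8, -8.2, 3.1]
width: 0.501
```

```bash
python3 - <<'E'
from h import *
s=stat();print(s["force"]@u);grab("14");lying("14");stat()
p=cv2.imread("pics/side14_full.png");cv2.imwrite("pics/side14z.png",cv2.resize(p[220:290,190:280],None,fx=8,fy=8,interpolation=2))
p=cv2.imread("pics/scene14_full.png");cv2.imwrite("pics/scene14z.png",cv2.resize(p[180:250,250:340],None,fx=8,fy=8,interpolation=2))
E
```

```text
t 17.3 tray [-135.4   -4.2   35.6] phi 51.9 F [-4.8 -8.2  3.1] j [ 1.22  1.07 -1.05  2.07 -0.06  0.49  0.19] w 0.501
-9.327780287909603
scene 1020 z 69.7 c [-59.  -5.] [ 82.9 260.7] 88.9
side 1333 z 71.9 c [-59.8  -1.3] [256.4  84.8] 0.7
t 17.4 tray [-135.4   -4.1   35.5] phi 51.9 F [-4.4 -7.8  2.7] j [ 1.22  1.07 -1.05  2.07 -0.06  0.49  0.19] w 0.499
```

View pics/side14z.png

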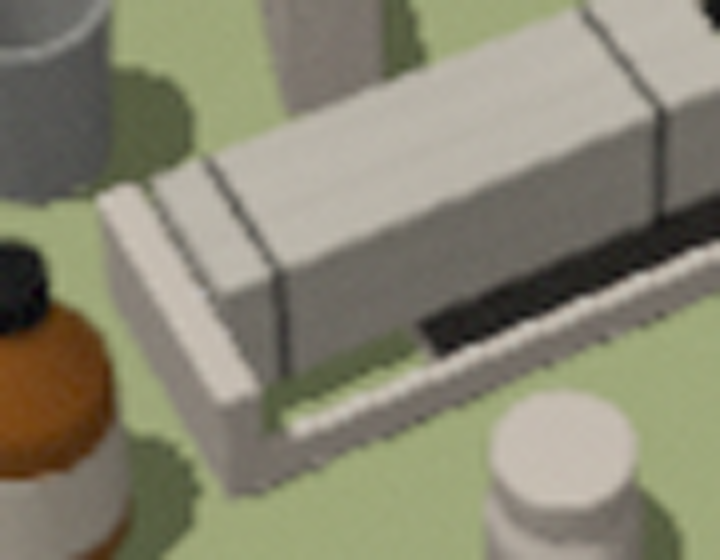

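View pics/scene14z.png

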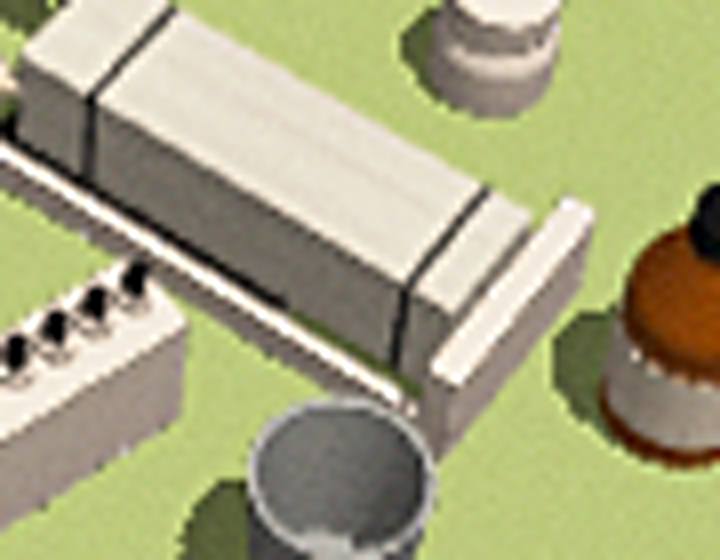

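The force has doubled to 9 N and the tip is at the predicted home position. In the pictures the closed end meets the stop. I give one more small nudge to seat it, then back off.

send_rows:
  rows:
    - [[0.3, 0.2, 0, 0, 0, 0, 50], [0.6, 0.5, 0, 0, 0, 0, 50], [0.9, 0.7, 0, 0, 0, 0, 50], [1.2, 0.9, 0, 0, 0, 0, 50], [1.5, 1.1, 0, 0, 0, 0, 50], [1.6, 1.2, 0, 0, 0, 0, 50], [1.6, 1.2, 0, 0, 0, 0, 50], [1.6, 1.2, 0, 0, 0, 0, 50]]

```text
clock: 18.2
position: [0.4934, -0.0086, 0.0352]
ee_rot: [0.918, 1.3, 0.453]
force: [-11.5, -19.0, 10.1]
width: 0.501
```

```bash
python3 - <<'E'
from h import *
s=stat();print(s["force"]@u)
E
```

```text
t 18.2 tray [-134.8   -4.2   35.2] phi 51.8 F [-11.5 -19.   10.1] j [ 1.22  1.07 -1.05  2.08 -0.07  0.49  0.19] w 0.501
-21.67276208804819
```

The force reached 22 N for 0.6 mm of motion, so it is firmly against the stop. I back away straight along the tray.

send_rows:
  rows:
    - [[-1.5, -1.2, 0, 0, 0, 0, 50], [-4, -3, 0, 0, 0, 0, 50], [-9, -7, 0, 0, 0, 0, 50], [-17, -13, 0, 0, 0, 0, 50], [-27, -21, 0, 0, 0, 0, 50], [-40, -30, 0, 0, 0, 0, 50], [-53, -38, 0, 0, 0, 0, 50], [-62, -42, 0, 0, 0, 0, 50]]

```text
clock: 19.0
position: [0.4702, -0.0799, 0.0408]
ee_rot: [0.919, 1.298, 0.453]
force: [0.3, -0.3, -0.2]
width: 0.5
```

send_rows:
  rows:
    - [[-10, 2, 0, 0, 0, 0, 50], [-25, 8, 0, 0, 0, 0, 50], [-42, 14, 0, 0, 0, 0, 50], [-58, 20, 0, 0, 0, 0, 50], [-70, 24, 0, 0, 0, 0, 50], [-78, 26, 0, 0, 0, 0, 50], [-80, 26, 0, 0, 0, 0, 50], [-80, 26, 0, 0, 0, 0, 50]]

```text
clock: 19.8
position: [0.4556, -0.1224, 0.1107]
ee_rot: [0.918, 1.299, 0.455]
force: [0.3, -0.1, -0.5]
width: 0.498
```

```bash
python3 - <<'E'
from h import *
s=stat();grab("15");lying("15");fit("15");stat()
for nme in ["scene","side"]:
  for t in ["cassette","reagent","beaker","jar","mouse","timer"]:
    P=cloud(nme,np.load(f"pics/{nme}15.npy"))
    for r in finder.regions_of(nme,t)[:1]:
        m=P[r["region"]];m=m[m[:,2]>.01];print(nme,t,r["confidence"],np.median(m,0).round(3))
E
```

```text
t 19.8 tray [-254.7   -5.5  110.7] phi 51.9 F [ 0.3 -0.1 -0.5] j [ 1.45  0.97 -1.1   1.95 -0.08  0.84  0.24] w 0.498
scene 953 z 69.8 c [-29.   -8.2] [200.6  59.6] 0.8
side 1225 z 72.0 c [-32.2  -5. ] [201.7  62.2] 0.1
scene theta 89.8 n 437 rear-edge gap(56?) 54.7 s 64.0 mouth a 193.1
side theta 90.2 n 581 rear-edge gap(56?) 57.2 s 64.5 mouth a 196.1
t 19.9 tray [-254.2   -5.2  110.5] phi 51.9 F [ 0.2 -0.7 -0.7] j [ 1.45  0.97 -1.1   1.95 -0.08  0.84  0.24] w 0.5
scene cassette 0.75 [0.671 0.039 0.066]
scene reagent 0.77 [0.575 0.262 0.082]
scene beaker 0.71 [0.668 0.155 0.057]
scene jar 0.85 [0.435 0.16  0.05 ]
scene mouse 0.88 [ 0.437 -0.448  0.026]
scene timer 0.63 [0.566 0.174 0.021]
side cassette 0.63 [0.63  0.054 0.07 ]
side reagent 0.89 [0.539 0.273 0.081]
side beaker 0.69 [0.67  0.156 0.061]
side jar 0.98 [0.408 0.166 0.055]
side mouse 0.62 [ 0.411 -0.442  0.029]
side timer 0.9 [0.483 0.467 0.06 ]
```

View pics/both15.png

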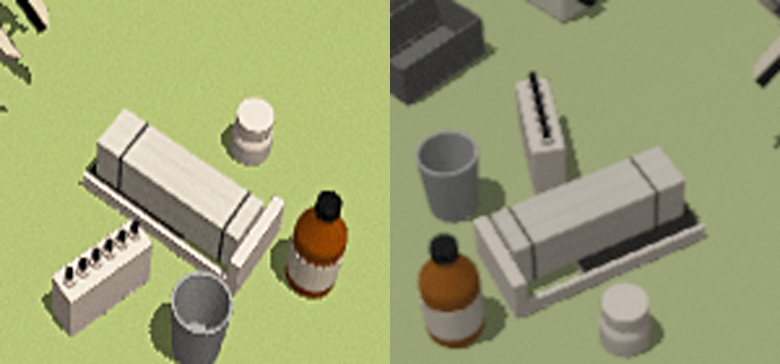

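The pictures show the canister lying straight with its closed end against the stop, the fingers well clear, and the bystanders where they started. I hand in.

```bash
python3 -c "
from cell import arm
print(arm.sign_off())"
```

```text
the job is handed in; nothing more can be done
None
```

I tipped the canister over the step, let it down onto the pad, and pushed its closed end against the end stop. I handed the job in at about 20 s with the arm clear; the sign-off gave no verdict.

**How it was done:** The shut fingers went into the mouth, and I tilted the tool with the canister. They pushed it past its balance point and held it back all the way down, at roughly 0.3 rad/s as commanded. Nothing was gripped or lifted. After backing out, I pushed on the side-wall rims with the fingers half open. The sliding force was about 4 N; at the stop it rose to 22 N for under 1 mm of movement.

**Last checks:**

| Check | Result |
|---|---|
| Tilt from vertical | 90° ± 0.3°, lying flat |
| Closed end, tray x | about 69 mm from the centre of the top face; the stop face is at 70 mm |
| Sideways offset, tray y | about -6.5 mm |
| Angle to the tray | within about 1° |
| Gripper | about 125 mm back from the mouth, touching nothing |

**Checks that disagreed:**
- The two cameras differ by about 3 mm in position.
- A separate line fit put the closed end at about 64 mm. I discount it because it ignores points near the stop and so cannot see that far.
- The scene camera's timer detection was wrong: it landed on the tray. The side camera shows the timer where it was at the start.
- The side camera's cassette reading shifted by up to about 47 mm because it saw a different part of the cassette this time. The scene camera's reading is unchanged.
- The scene camera's first jar reading was a mix-up, so I relied on the side camera, which shows the jar unmoved.

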